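Let a tray of skull casts down a roller lane

TASK

Pull the pin at the top end of the roller lane up by its black knob and leave it up, so that the tray of mounted skull casts rolls off down the lane by itself. Catch the rolling tray at the bar on its front, bring it gently to a halt a few centimetres short of the rubber buffers at the lower end, then ease it down against the buffers and leave it there. The skulls stand loose and top-heavy: none may fall over; the tray must not run into the buffers or be lifted off the rollers, and nothing else on the bench may be disturbed.

Things in the scene. Friction and masses are not known exactly. Their poses are not given: they have to be found in the camera images.
- lane: Gravity roller lane, fixed: two aluminium side rails (760 mm long, inner faces at y = +-78 mm) and 20 steel rollers 150 mm long. Origin on the bench (z = 0) under its middle; x runs level in the downhill direction, y left looking downhill, z up. The roller tops fall 8 %: at lane x they are at z = 0.080 - 0.08 x (m). The rails' tops are 14 mm above the roller tops.
- lane_end (a point): Point on the lane's middle line at roller-top height, level with the faces of the two rubber buffers, at lane x = 0.310. Buffers (20 mm thick, at y = +-58 mm) and their steel brackets stand at |y| over 46 mm, up to 21 mm above the roller tops; the middle between them is open, and nothing stands beyond.
- pin (a joint): Lift of the draw pin (m): 0 = down, through the loop at the tray's back; from 0.018 the tray is free; 0.040 = upper stop. Upright steel pin 10 mm thick in a bracket at the lane's top end; 2 N of friction hold it where it is left.
- pin_knob (a point): Middle of the pin's round black knob, 28 mm in diameter, 30 mm high, at lane x = -0.359, y = 0; rises with the pin. When down, its underside is 18 mm above the bracket's arm (44 mm wide across the lane).
- tray: Plywood tray 160 mm long (x), 150 mm wide. Origin: middle of its underside, at roller-top height; axes as the lane; floor level, 20 mm up, rims 36 mm up. Starts at lane x = -0.240, touches the buffers at 0.230. 0.50 kg, with skulls 0.80 kg (0.66 to 1.01). Fall less rolling friction drives it at 0.30 m/s2, less drag of 1.2 N per m/s: time constant 0.7 s, steady speed 0.17 to 0.25 m/s.
- tray_bar (a point): Middle of the steel handle bar across the tray's front (downhill) side: round, 10 mm thick, 72 mm long, 60 mm ahead of the front wall; 140 mm ahead of the tray's origin and 36 mm above it. Free above, below and in front.
- skull0: Skull cast (about 56 mm long) on a brass rod in a 26 mm square wooden foot, 145 mm high in all, 0.10 kg, its centre of mass about 94 mm up: it tips at about 0.13 rad. Origin in the middle of the foot's underside, z up. Stands loose in the tray, at the rear left.
- skull1: Skull cast (about 56 mm long) on a brass rod in a 26 mm square wooden foot, 145 mm high in all, 0.10 kg, its centre of mass about 94 mm up: it tips at about 0.13 rad. Origin in the middle of the foot's underside, z up. Stands loose in the tray, at the rear right.
- skull2: Skull cast (about 56 mm long) on a brass rod in a 26 mm square wooden foot, 145 mm high in all, 0.10 kg, its centre of mass about 94 mm up: it tips at about 0.13 rad. Origin in the middle of the foot's underside, z up. Stands loose in the tray, towards the front, in the middle.
- paint_jar: Closed glass jar, 64 mm wide, 85 mm high, origin under its middle; bystander beyond the lane, leave alone.
- tape: Roll of tape lying flat, 110 mm wide, 48 mm high, origin under its middle; bystander beyond the lane, leave alone.
- mug: White mug, 80 mm wide, 92 mm high, origin under its middle; bystander beyond the lane at the left, leave alone.

How it is judged:
By the outcome, as a careful person would: the job done as asked, in the order asked, and still so for the second after the job is handed in, with the robot touching nothing.
It also fails if it takes over 32 s, if anything falls off the work surface, if the arm or the gripper's body presses on something with over 40 N, if the wrist force passes 120 N, or if a joint passes its speed limit or range.

ROBOT

A 6-joint arm with a two-finger parallel gripper is mounted at the origin on the work surface. World frame = base frame: x ahead of the robot, y to its left, z up, the work surface at z = 0. Lengths are in m, angles in degrees, forces in N, time in s.
With the tool pointing down it reaches from about 0.25 to 0.725 m from the base axis. Payload 9.7 kg.
Tool frame: the origin (TCP) lies midway between the tips of the shut fingers; the grasp point (between the pads) lies 19 mm behind it; z points along the fingers, y is the line along which they close (so a half turn about z gives the same grasp; the last joint's range is limited). The gripper opens to 85 mm and grips with 20 to 120 N. Pads are 22 mm wide; open, the fingers measure 114 mm over their backs; the gripper's body (76 mm by 85 mm) begins 54 mm behind the grasp point. The pads swing forward as they close: fully open they stand 13 mm farther back than shut.
Start: joints at [65.317, 4.979, 10.078, 95.1, 0, 90], TCP at [0.23, 0.5, 0.231] pointing down, gripper open.
Joint ranges: [-179.16, 179.16], [-48.56, 103.87], [-65.8, 70.77], [-126.05, 130.52], [-82.76, 87.17], [-180, 180]. Speed limits (degrees/s): [127.2, 127.2, 147.25, 180, 180, 180].

INTERFACE

Orientations are given as [roll, pitch, yaw] about the fixed x, y, z axes, in that order (R = Rz(yaw) Ry(pitch) Rx(roll)).
In Python, from workcell import readout, imaging, bot, spotter gives the robot as it stands.
- The arm moves only by the shell command python3 -m jog 'ROWS' [FORCE]. ROWS is JSON, a list of rows, each an object with "rotation": the turn, a rotation vector about the world's x, y, z in degrees, a list of three; "translation": the shift along the world's x, y, z in mm, a list of three; "grip": the finger opening in mm, from 0 to 85.4. In form: [{"rotation": [wx, wy, wz], "translation": [dx, dy, dz], "grip": grip}, ...]. A call has 1 to 20 rows; each row is the pose to reach, as a shift and turn from the pose commanded when the call began; what a row does not reach only later rows make up. A row lasts 1/10 s, in which the tool goes at most 50 mm and 8.59 degrees, less where a joint would pass 70% of its speed; a pose out of reach is approached as far as the arm can. A call with a gripper value outside its range is refused whole. The fingers move at their own pace and stop on an object; FORCE is the grip in N (left out, the last holds). Time passes only in rows, so rows that repeat a pose let the fingers close. It gives the time, the measured TCP pose, the force, the opening and the grip force at its end, in the units of the state.
- readout.get_obs(): the state, without advancing time (a new reading comes with each control period).
- imaging.camera(name): name is "scene" or "top" or "wrist"; returns (picture, depth): 400x640x3 uint8, red, green, blue; 400x640 float32, m along the optical axis (not along the pixel's ray), 0 where there is no reading.
- imaging.camera_info(name): a dict with "vertical_fov" (degrees; the focal length in pixels is half the picture's height over the tangent of half this angle, whatever the lens; pixels are square), "cx", "cy" (the principal point, pixels), "extrinsics" (4x4, takes a point from camera to world coordinates); the wrist camera has in their place "tool_from_camera" (4x4, takes a point from camera to tool coordinates, whose origin is the TCP and whose axes are the flange's). Camera axes: x right, y down, z forward; pixel columns grow to the right and rows downward; lengths in m; the calibration is good to about 2 mm. A picture is of the moment at which its call begins: read the wrist's pose just before it. camera_info takes no time and is no camera call.
- bot.job_done(): hands the job in; it is judged then, once.
Trained networks look in the newest picture that a camera, given by its name, has taken for a name from the list of things; names that differ only in an ending like _2 or _b are one class to them, and where a whole thing is asked for, a point or a joint stands for the part that bears it (a point fixed in the world has none). Each returns a list of dicts, best first, with "confidence" (0 to 1); they miss things now and then, are a little off and sometimes report something else, mostly with a low value. They report only what shows in the picture. A call takes as long as a camera call.
- spotter.spot_in(camera, target): "box" ([centre column, centre row, width, height] in pixels, round what is visible of it).
- spotter.mark_of(camera, target): "uv" ([column, row] in pixels: a listed point, or the origin of a listed thing).
The state is a dict: "time": time; "q": joint angles; "qd": joint speeds; "joint_efforts": joint torques, N m; "ee_pos": TCP position; "tcp_rot": TCP orientation; "wrist_force": force on the tool from outside, world axes, zero at the start; "torque": the same for the moment, N m; "opening": finger opening in m; "grasp_force": force on a finger pad.
Only numpy, scipy, OpenCV 4.12 (cv2) and the standard library are available. Lean on these libraries where they do the work, as an engineer would, in place of code of your own. Each camera call takes 0.05 s, during which the arm holds its last target. There are 200 camera calls.

## Working session

There is one attempt and no reset: what is moved stays moved. The work goes in short steps, Python scripts to look and compute and a shell command to move; the robot and the scene stay as the last step left them, time stands still between calls to the robot, and variables do not carry over. Pictures are saved under pics/ and viewed, at most 10 in all, crops included, and the job is handed in when it is done.

```bash
mkdir -p pics; ls
cat > h.py <<'E'
import numpy as np, cv2
from workcell import readout, imaging, bot, spotter
from scipy.spatial.transform import Rotation as R
def cam(name):
    o=readout.get_obs(); p,d=imaging.camera(name); i=imaging.camera_info(name)
    f=200/np.tan(np.radians(i["vertical_fov"]/2))
    if "extrinsics" in i: T=np.array(i["extrinsics"])
    else:
        W=np.eye(4); W[:3,3]=o["ee_pos"]; W[:3,:3]=R.from_euler('xyz',o["tcp_rot"],degrees=True).as_matrix()
        T=W@np.array(i["tool_from_camera"])
    return p,d,f,i["cx"],i["cy"],T
def ray(c,u,v):
    p,d,f,cx,cy,T=c
    return T[:3,:3]@np.array([(u-cx)/f,(v-cy)/f,1]),T[:3,3]
def atz(c,u,v,z):
    r,o=ray(c,u,v); return o+r*(z-o[2])/r[2]
def atd(c,u,v):
    r,o=ray(c,u,v); return o+r*c[1][int(round(v)),int(round(u))]
def save(c,n): cv2.imwrite('pics/'+n,c[0][:,:,::-1])
E
python3 - <<'E'
from h import *
o=readout.get_obs(); print(o)
zs=dict(lane=.08,lane_end=.0552,pin_knob=None,tray=.1,tray_bar=.1238,skull0=.12,skull1=.12,skull2=.12,paint_jar=0,mug=0,tape=0)
for n in ("scene","top"):
    c=cam(n); save(c,n+'0.png'); print(n,c[2:5],c[5].round(3).tolist())
    for k,z in zs.items():
        for r in spotter.mark_of(n,k)[:2]:
            u,v=r["uv"]; 
            if 0<=u<640 and 0<=v<400: print(k,round(r["confidence"],2),np.round(r["uv"],1),atd(c,min(u,639),min(v,399)).round(3), atz(c,u,v,z).round(3) if z is not None else '')
E
```

```text
pics
{'time': 0.0, 'q': array([6.53171700e+01, 5.01183242e+00, 1.00314187e+01, 9.50996565e+01,
       5.04998373e-04, 8.99996045e+01]), 'qd': array([-0.06162151, -0.06167923, -0.0450419 ,  0.00860346,  0.04118973,
        0.10037233]), 'joint_efforts': array([-2.32268889e-03, -5.20385027e+01,  4.64805901e+01,  1.63882220e-02,
       -1.37322204e-04, -9.41883457e-06]), 'ee_pos': array([0.22957143, 0.49952434, 0.23054886]), 'tcp_rot': array([-1.79919930e+02, -5.05550557e-04,  1.55317565e+02]), 'wrist_force': array([ 0.35299098, -0.38122751, -0.0220716 ]), 'torque': array([0.00506699, 0.0045007 , 0.04266156]), 'grasp_force': 0.0, 'opening': 0.08546016912433489}
scene (np.float64(440.36382358929427), 321.8723688125684, 196.01089113463078) [[0.189, 0.67, -0.718, 1.355], [0.982, -0.129, 0.139, -0.164], [0.0, -0.731, -0.682, 0.856], [0.0, 0.0, 0.0, 1.0]]
lane 0.59 [332.9 207. ] [0.595 0.011 0.092] [0.583 0.014 0.08 ]
lane_end 0.69 [440.6 177.1] [ 0.438  0.375 -0.001] [0.499 0.34  0.055]
lane_end 0.66 [183.2 178.8] [ 0.551 -0.329  0.203] [ 0.37  -0.367  0.055]
pin_knob 0.63 [180.9 176.3] [ 0
[... 1248 characters left out ...]
ar 0.6 [346.5 233.7] [ 0.517 -0.069  0.134] [ 0.518 -0.07   0.124]
skull0 0.82 [411.4 244.3] [ 0.485 -0.222  0.236] [ 0.491 -0.247  0.12 ]
skull0 0.77 [388.5 232.4] [ 0.512 -0.163  0.259] [ 0.523 -0.185  0.12 ]
skull1 0.82 [411.4 244.3] [ 0.485 -0.222  0.236] [ 0.491 -0.247  0.12 ]
skull1 0.77 [388.5 232.4] [ 0.512 -0.163  0.259] [ 0.523 -0.185  0.12 ]
skull2 0.82 [411.4 244.3] [ 0.485 -0.222  0.236] [ 0.491 -0.247  0.12 ]
skull2 0.77 [388.5 232.4] [ 0.512 -0.163  0.259] [ 0.523 -0.185  0.12 ]
paint_jar 0.79 [302.5 154.1] [0.754 0.059 0.085] [0.778 0.065 0.   ]
mug 0.69 [244.2 161.1] [0.752 0.248 0.008] [0.754 0.25  0.   ]
tape 0.85 [344.3 153.4] [ 0.782 -0.068 -0.   ] [ 0.781 -0.068  0.   ]
```

View pics/scene0.png

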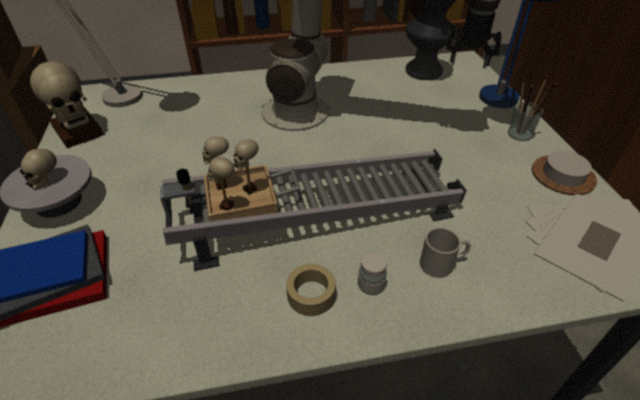

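View pics/top0.png

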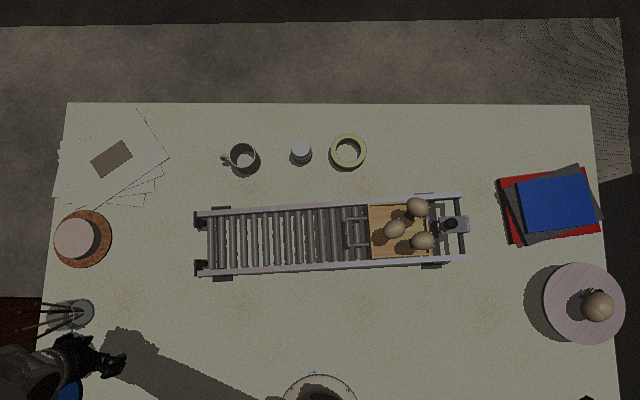

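Scene view: the tray sits at the right end of the lane with its bar at (290,185), the knob at (183,178) and the buffers at (440,160) to (455,190). In the top view the lane runs across from the knob (450,225) to the buffers (200,215) to (200,268), so downhill is roughly world +y. Next I'll fit the lane from depth.

```bash
cat > fit.py <<'E'
from h import *
c=cam("top"); p,d,f,cx,cy,T=c
v,u=np.mgrid[:400,:640]
P=(np.stack([(u-cx)/f,(v-cy)/f,np.ones_like(d)],-1)*d[...,None])@T[:3,:3].T+T[:3,3]
P=P[d>0]
o=np.array([.509,.027]);a=np.radians(94.3)
for it in range(6):
    e=np.array([np.cos(a),np.sin(a)]);n=np.array([-e[1],e[0]])
    X=(P[:,:2]-o)@e;Y=(P[:,:2]-o)@n
    m=(abs(P[:,2]-(.094-.08*X))<.006)&(abs(X)<.37)&(abs(Y)>.07)&(abs(Y)<.11)
    L=m&(Y>0);Rr=m&(Y<0)
    # slopes of both rails
    k1=np.polyfit(X[L],Y[L],1);k2=np.polyfit(X[Rr],Y[Rr],1)
    a+=np.arctan((k1[0]+k2[0])/2); o=o+n*(k1[1]+k2[1])/2
print('yaw',np.degrees(a),'o',o,k1,k2,L.sum(),Rr.sum())
m2=(abs(P[:,2]-(.094-.08*X))<.008)&(abs(abs(Y)-.082)<.01)&(abs(X)<.45)
print('rail x-extent',np.percentile(X[m2],[0,.5,99.5,100]))
print('rail z resid',np.median(P[m2,2]-(.094-.08*X[m2])))
k=(abs(X+.359)<.03)&(abs(Y)<.03)&(P[:,2]>.17); print('knob',k.sum(),X[k].min(),X[k].max(),Y[k].min(),Y[k].max(),np.percentile(P[k,2],[5,50,95]))
b=(abs(X+.1)<.03)&(abs(Y)<.03)&(P[:,2]>.118); print('bar',b.sum(),X[b].min(),X[b].max(),np.percentile(P[b,2],[5,50,95]))
s=(P[:,2]>.2)&(X>-.34)&(X<-.1)&(abs(Y)<.1); print('skulls',X[s].min(),X[s].max(),Y[s].min(),Y[s].max(),P[s,2].max())
s=s&(X<-.26);print('rear',X[s].min(),sorted(zip(X[s].round(3),Y[s].round(3)))[:8])
E
python3 fit.py
```

```text
yaw 94.38187010468181 o [0.51532072 0.02747566] [-0.00097346  0.0858063 ] [ 0.00097346 -0.0858063 ] 1498 1385
rail x-extent [-0.42088584 -0.41789193  0.34033005  0.34330996]
rail z resid 0.0003731336592507975
knob 150 -0.3872616760614889 -0.34251913381036697 -0.02090293169745893 0.02151382514594703 [0.17042514 0.21342402 0.21785364]
bar 83 -0.10346440521213394 -0.09353809398971974 [0.1347853  0.13932877 0.14259329]
skulls -0.3074259420131705 -0.17924702860877975 -0.06534241949052547 0.06294653172978694 0.2669657231243694
rear -0.3074259420131705 [(np.float64(-0.307), np.float64(0.039)), (np.float64(-0.305), np.float64(0.037)), (np.float64(-0.304), np.float64(0.039)), (np.float64(-0.304), np.float64(0.042)), (np.float64(-0.303), np.float64(0.044)), (np.float64(-0.302), np.float64(0.03)), (np.float64(-0.302), np.float64(0.032)), (np.float64(-0.302), np.float64(0.054))]
```

```bash
python3 -m jog '[{"rotation":[0,0,29.5],"translation":[0,0,60],"grip":50},{"rotation":[0,0,29.5],"translation":[50,-100,90],"grip":50},{"rotation":[0,0,29.5],"translation":[50,-100,90],"grip":50},{"rotation":[0,0,29.5],"translation":[100,-200,90],"grip":50},{"rotation":[0,0,29.5],"translation":[100,-200,90],"grip":50}]' 40; python3 -c "
from h import *
o=readout.get_obs();print(o['time'],o['q'],o['ee_pos'],o['tcp_rot'],o['opening'])"
```

```text
time: 1.75
ee_pos: [0.3161, 0.3264, 0.3202]
tcp_rot: [180.0, 0.1, -175.0]
wrist_force: [1.3, -0.7, 0.1]
opening: 0.05
grasp_force: 0.0
1.75 [ 4.59172995e+01 -5.08456441e+00  1.01389851e+01  1.05157641e+02
 -4.52881729e-03  4.08966402e+01] [0.31612464 0.32638009 0.32020989] [ 1.79960273e+02  5.27846916e-02 -1.74979362e+02] 0.049982447567136316
```

```bash
python3 -m jog '[{"rotation":[0,0,-0.6],"translation":[42,-126,0],"grip":50},{"rotation":[0,0,-0.6],"translation":[42,-126,0],"grip":50},{"rotation":[0,0,-0.6],"translation":[42,-126,0],"grip":50},{"rotation":[0,0,-0.6],"translation":[213,-630,0],"grip":50},{"rotation":[0,0,-0.6],"translation":[213,-630,0],"grip":50},{"rotation":[0,0,-0.6],"translation":[213,-630,0],"grip":50},{"rotation":[0,0,-0.6],"translation":[213,-630,0],"grip":50},{"rotation":[0,0,-0.6],"translation":[213,-630,0],"grip":50},{"rotation":[0,0,-0.6],"translation":[213,-630,0],"grip":50},{"rotation":[0,0,-0.6],"translation":[213,-630,0],"grip":50},{"rotation":[0,0,-0.6],"translation":[213,-630,0],"grip":50},{"rotation":[0,0,-0.6],"translation":[213,-630,0],"grip":50},{"rotation":[0,0,-0.6],"translation":[213,-630,0],"grip":50},{"rotation":[0,0,-0.6],"translation":[213,-630,0],"grip":50},{"rotation":[0,0,-0.6],"translation":[213,-630,0],"grip":50}]'
cat > track.py <<'E'
from h import *
import sys
O=np.array([.5153,.0275]);A=np.radians(94.38);E_=np.array([np.cos(A),np.sin(A)]);N_=np.array([-E_[1],E_[0]])
def lane(p): p=np.asarray(p);return np.stack([(p[...,:2]-O)@E_,(p[...,:2]-O)@N_,p[...,2]],-1)
def cloud(c):
    p,d,f,cx,cy,T=c; v,u=np.mgrid[:400,:640]
    P=(np.stack([(u-cx)/f,(v-cy)/f,np.ones_like(d)],-1)*d[...,None])@T[:3,:3].T+T[:3,3]
    return lane(P[d>0])
def tray(n):
    c=cam(n); Q=cloud(c); h=Q[:,2]-(.08-.08*Q[:,0])
    m=(Q[:,0]>-.33)&(Q[:,0]<.32)&(h>.023)&(h<.040)&(abs(Q[:,1])>.05)&(abs(Q[:,1])<.085)
    x=Q[m,0]; return c,Q,len(x),np.percentile(x,[1,99]).round(4) if len(x) else None
if __name__=="__main__":
    for n in sys.argv[1:]:
        o=readout.get_obs(); c,Q,k,x=tray(n)
        print(n,'t',o['time'],k,x,'tray',x.mean() if x is not None else None)
    o=readout.get_obs();print('t',o['time'],'tcp lane',lane(o['ee_pos']).round(4),'world',o['ee_pos'].round(4),'yaw',o['tcp_rot'].round(2),'open',round(o['opening'],4),'g',o['grasp_force'],'F',o['wrist_force'].round(1))
E
python3 track.py scene
python3 - <<'E'
from track import *
c=cam("wrist"); save(c,'w0.png'); Q=cloud(c)
k=(abs(Q[:,0]+.359)<.03)&(abs(Q[:,1])<.03)&(Q[:,2]>.208)&(Q[:,2]<.23)
print('knob',k.sum(),Q[k].min(0),Q[k].max(0),Q[k].mean(0))
for r in spotter.mark_of("wrist","pin_knob")[:2]: print(r,lane(atz(c,*r["uv"],.203)))
E
```

```text
time: 3.25
ee_pos: [0.5293, -0.3059, 0.317]
tcp_rot: [179.9, -0.2, -176.0]
wrist_force: [0.8, 0.3, 0.3]
opening: 0.0498
grasp_force: 0.0
scene t 3.25 618 [-0.3196 -0.1632] tray -0.2414
t 3.3 tcp lane [-0.3316  0.0118  0.3179] world [ 0.5288 -0.304   0.3179] yaw [ 1.7992e+02 -1.2000e-01 -1.7592e+02] open 0.0499 g 0.0 F [ 0.3 -0.2 -0.4]
knob 1001 [-0.37355322 -0.01128939  0.20805396] [-0.34607923  0.01590636  0.21806592] [-0.35943059  0.00360652  0.21466994]
{'uv': [378.2, 222.6], 'confidence': 0.64} [-0.28831968 -0.00642776  0.203     ]
{'uv': [287.3, 214.3], 'confidence': 0.56} [-0.36049939  0.00103862  0.203     ]
```

```bash
python3 -m jog '[{"rotation":[0,0,0.3],"translation":[12,-27,0],"grip":50},{"rotation":[0,0,0.3],"translation":[12,-27,-45],"grip":50},{"rotation":[0,0,0.3],"translation":[12,-27,-80],"grip":50},{"rotation":[0,0,0.3],"translation":[12,-27,-80],"grip":50},{"rotation":[0,0,0.3],"translation":[12,-27,-80],"grip":50}]'; python3 track.py scene
python3 - <<'E'
from track import *
c=cam("wrist"); save(c,'w1.png'); Q=cloud(c)
k=(abs(Q[:,0]+.359)<.03)&(abs(Q[:,1])<.03)&(Q[:,2]>.208)&(Q[:,2]<.23)
print('knob',k.sum(),Q[k].min(0),Q[k].max(0),Q[k].mean(0))
E
```

```text
time: 3.9
ee_pos: [0.5404, -0.328, 0.2412]
tcp_rot: [-180.0, 0.0, -175.4]
wrist_force: [0.0, -0.2, 1.6]
opening: 0.0502
grasp_force: 0.0
scene t 3.9 636 [-0.3198 -0.163 ] tray -0.2414
t 3.95 tcp lane [-0.357   0.0017  0.2427] world [ 0.5409 -0.3285  0.2427] yaw [-1.7989e+02  1.5000e-01 -1.7543e+02] open 0.05 g 0.0 F [ 0.6  0.4 -0.3]
knob 1917 [-0.3735825  -0.01075802  0.20803577] [-0.34649356  0.01618604  0.21715983] [-0.36009705  0.00408978  0.21467246]
```

View pics/w1.png

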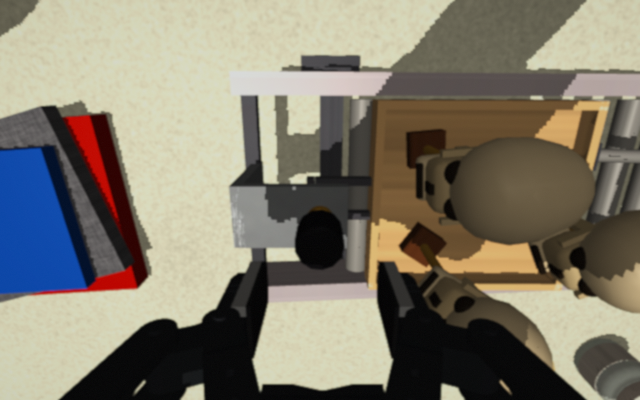

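The wrist view shows the knob at (320,238), centred between the fingers at columns 250 and 395. The rear skull is close by at (435,290), so I'll narrow the opening to 42 mm before going down.

```bash
python3 -m jog '[{"rotation":[0,0,0],"translation":[-1,-3,0],"grip":42},{"rotation":[0,0,0],"translation":[-1,-3,-20],"grip":42},{"rotation":[0,0,0],"translation":[-1,-3,-40],"grip":42},{"rotation":[0,0,0],"translation":[-1,-3,-58],"grip":42},{"rotation":[0,0,0],"translation":[-1,-3,-58],"grip":20},{"rotation":[0,0,0],"translation":[-1,-3,-58],"grip":20},{"rotation":[0,0,0],"translation":[-1,-3,-58],"grip":20},{"rotation":[0,0,0],"translation":[-1,-3,-58],"grip":20}]' 40; python3 track.py scene
```

```text
time: 4.8
ee_pos: [0.5392, -0.3308, 0.1829]
tcp_rot: [179.8, -0.0, -175.4]
wrist_force: [-4.3, 8.8, -2.5]
opening: 0.0267
grasp_force: 39.7
scene t 4.8 625 [-0.3192 -0.1632] tray -0.2412
t 4.85 tcp lane [-0.359   0.0035  0.1829] world [ 0.5392 -0.3307  0.1829] yaw [ 1.7985e+02 -4.0000e-02 -1.7543e+02] open 0.0271 g 39.74349796772003 F [-3.9  9.7 -2.9]
```

```bash
python3 -m jog '[{"rotation":[0,0,0],"translation":[0,2,7],"grip":20},{"rotation":[0,0,0],"translation":[0,2,14],"grip":20},{"rotation":[0,0,0],"translation":[0,2,14],"grip":20}]'; python3 track.py scene
```

```text
time: 5.15
ee_pos: [0.5393, -0.3306, 0.1984]
tcp_rot: [-179.9, 0.0, -175.5]
wrist_force: [-7.1, 0.6, 1.5]
opening: 0.027
grasp_force: 40.4
scene t 5.15 624 [-0.3179 -0.1607] tray -0.2393
t 5.2 tcp lane [-0.3589  0.0034  0.1981] world [ 0.5393 -0.3306  0.1981] yaw [-1.7992e+02  3.0000e-02 -1.7550e+02] open 0.027 g 40.417377948760986 F [-6.3  0.5  1.8]
```

```bash
python3 -m jog '[{"rotation":[0,0,0],"translation":[0,0,22],"grip":20},{"rotation":[0,0,0],"translation":[0,0,22],"grip":46},{"rotation":[0,0,0],"translation":[0,0,22],"grip":46}]'; python3 -c "
from track import *
o=readout.get_obs();print(o['time'],lane(o['ee_pos']),o['opening'],o['grasp_force'])"
```

```text
time: 5.5
ee_pos: [0.5405, -0.3305, 0.2191]
tcp_rot: [-179.9, 0.2, -175.5]
wrist_force: [-0.0, -0.2, -0.5]
opening: 0.0461
grasp_force: 0.0
5.5 [-0.35890404  0.00225748  0.21908755] 0.04612781149909162 0.0
```

```bash
python3 -m jog '[{"rotation":[0,0,0],"translation":[0,0,50],"grip":50},{"rotation":[0,0,0],"translation":[-1,15,82],"grip":50},{"rotation":[0,0,0],"translation":[-5,64,82],"grip":50},{"rotation":[0,0,0],"translation":[-9,113,82],"grip":50},{"rotation":[0,0,0],"translation":[-12,162,82],"grip":50},{"rotation":[0,0,0],"translation":[-16,211,82],"grip":50},{"rotation":[0,0,0],"translation":[-20,260,82],"grip":50},{"rotation":[0,0,0],"translation":[-24,309,82],"grip":50},{"rotation":[0,0,0],"translation":[-27,358,82],"grip":50},{"rotation":[0,0,0],"translation":[-31,407,82],"grip":50}]'; python3 track.py scene
```

```text
time: 6.5
ee_pos: [0.5083, 0.0789, 0.2995]
tcp_rot: [180.0, 0.0, -175.5]
wrist_force: [-0.0, 0.0, 0.5]
opening: 0.0498
grasp_force: 0.0
scene t 6.5 545 [-0.1267  0.03  ] tray -0.048350000000000004
t 6.55 tcp lane [0.0577 0.0033 0.2993] world [0.5076 0.0848 0.2993] yaw [ 1.7982e+02  2.0000e-02 -1.7525e+02] open 0.0502 g 0.0 F [-0.1  3.8 -0.3]
```

```bash
python3 -m jog '[{"rotation":[0,0,0],"translation":[-3,45,-20],"grip":50},{"rotation":[0,0,0],"translation":[-5,85,-50],"grip":50},{"rotation":[0,0,0],"translation":[-7,114,-92],"grip":50},{"rotation":[0,0,0],"translation":[-8,137,-136],"grip":45}]'; python3 track.py scene
```

```text
time: 6.95
ee_pos: [0.5005, 0.2155, 0.1632]
tcp_rot: [179.9, 0.1, -175.4]
wrist_force: [1.6, 0.1, 0.1]
opening: 0.0447
grasp_force: 0.0
scene t 6.95 511 [-0.0365  0.1214] tray 0.04245
t 7.0 tcp lane [0.1899 0.003  0.1545] world [0.4978 0.2166 0.1545] yaw [-179.93   -0.48 -175.34] open 0.0453 g 0.0 F [-0.4  2.2 -6.7]
```

```bash
python3 -m jog '[{"rotation":[0,0,0],"translation":[-2,23,-38],"grip":30},{"rotation":[0,0,0],"translation":[-3,45,-68],"grip":28},{"rotation":[0,0,0],"translation":[-5,65,-75],"grip":4},{"rotation":[0,0,0],"translation":[-6.4,84,-76.5],"grip":4}]' 25; python3 -c "
from track import *
o=readout.get_obs();print(o['time'],lane(o['ee_pos']),o['opening'],o['grasp_force'],o['wrist_force'])"
```

```text
time: 7.4
ee_pos: [0.4932, 0.2979, 0.0858]
tcp_rot: [-179.9, -0.2, -175.5]
wrist_force: [0.2, -0.1, -2.7]
opening: 0.0091
grasp_force: 24.3
7.4 [0.27131994 0.00143004 0.085775  ] 0.009148065054755392 24.296118915081024 [ 0.16661055 -0.12764181 -2.74655955]
```

```bash
python3 -m jog '[{"rotation":[0,0,0],"translation":[-1.3,17,-1.4],"grip":4},{"rotation":[0,0,0],"translation":[-2.4,32,-2.6],"grip":4},{"rotation":[0,0,0],"translation":[-3.4,44,-3.5],"grip":4},{"rotation":[0,0,0],"translation":[-4.1,53,-4.2],"grip":4},{"rotation":[0,0,0],"translation":[-4.5,59,-4.7],"grip":4},{"rotation":[0,0,0],"translation":[-4.7,62,-5],"grip":4},{"rotation":[0,0,0],"translation":[-4.8,63,-5],"grip":4},{"rotation":[0,0,0],"translation":[-4.8,63,-5],"grip":4},{"rotation":[0,0,0],"translation":[-4.8,63,-5],"grip":4}]'; python3 track.py scene; python3 -c "
from track import *
save(cam('scene'),'s1.png')"
```

```text
time: 8.3
ee_pos: [0.4896, 0.3601, 0.0829]
tcp_rot: [180.0, 0.0, -175.5]
wrist_force: [-1.6, 1.4, -2.5]
opening: 0.009
grasp_force: 24.5
scene t 8.3 455 [0.1113 0.2689] tray 0.1901
t 8.35 tcp lane [3.336e-01 2.000e-04 8.290e-02] world [0.4896 0.3601 0.0829] yaw [ 1.8000e+02  1.0000e-02 -1.7551e+02] open 0.0095 g 24.48112517595291 F [-0.3  0.6 -3.7]
```

View pics/s1.png

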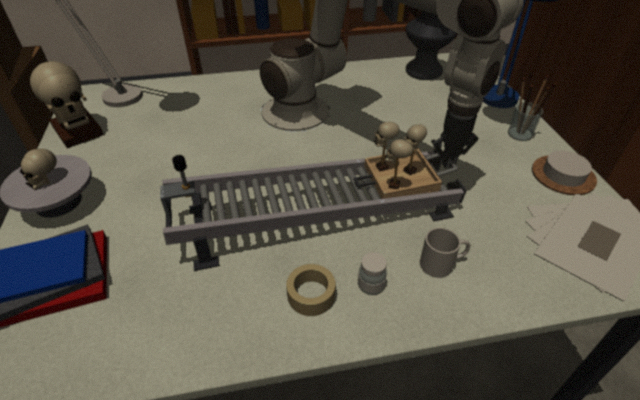

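The scene view shows the tray held at (400,175), about 4 cm short of the buffers. All three skulls stand upright and the pin is up at (180,162). Now I'll ease it down.

```bash
python3 -m jog '[{"rotation":[0,0,0],"translation":[-0.1,1,-0.1],"grip":4},{"rotation":[0,0,0],"translation":[-0.2,3,-0.2],"grip":4},{"rotation":[0,0,0],"translation":[-0.4,5,-0.4],"grip":4},{"rotation":[0,0,0],"translation":[-0.6,8,-0.6],"grip":4},{"rotation":[0,0,0],"translation":[-0.8,11,-0.9],"grip":4},{"rotation":[0,0,0],"translation":[-1.1,14,-1.1],"grip":4},{"rotation":[0,0,0],"translation":[-1.3,17,-1.4],"grip":4},{"rotation":[0,0,0],"translation":[-1.5,20,-1.6],"grip":4},{"rotation":[0,0,0],"translation":[-1.8,23,-1.8],"grip":4},{"rotation":[0,0,0],"translation":[-1.9,25,-2],"grip":4},{"rotation":[0,0,0],"translation":[-2.1,27,-2.2],"grip":4},{"rotation":[0,0,0],"translation":[-2.2,29,-2.3],"grip":4},{"rotation":[0,0,0],"translation":[-2.3,30,-2.4],"grip":4},{"rotation":[0,0,0],"translation":[-2.4,31,-2.5],"grip":4},{"rotation":[0,0,0],"translation":[-2.5,32,-2.6],"grip":4},{"rotation":[0,0,0],"translation":[-2.5,33,-2.6],"grip":4},{"rotation":[0,0,0],"translation":[-2.6,33,-2.6],"grip":4}]'; python3 track.py scene
```

```text
time: 10.1
ee_pos: [0.4869, 0.3936, 0.0802]
tcp_rot: [180.0, 0.0, -175.5]
wrist_force: [0.1, 1.0, -2.8]
opening: 0.0089
grasp_force: 24.5
scene t 10.1 458 [0.145  0.3022] tray 0.22360000000000002
t 10.15 tcp lane [3.671e-01 3.000e-04 8.020e-02] world [0.4869 0.3935 0.0802] yaw [ 179.99    0.   -175.48] open 0.0092 g 24.50348675251007 F [-1.2  0.6 -2.1]
```

```bash
python3 -m jog '[{"rotation":[0,0,0],"translation":[0,0.5,0],"grip":4},{"rotation":[0,0,0],"translation":[-0.1,1,-0.1],"grip":4},{"rotation":[0,0,0],"translation":[-0.1,1.5,-0.1],"grip":4},{"rotation":[0,0,0],"translation":[-0.1,2,-0.2],"grip":4},{"rotation":[0,0,0],"translation":[-0.2,2.5,-0.2],"grip":4},{"rotation":[0,0,0],"translation":[-0.2,3,-0.2],"grip":4},{"rotation":[0,0,0],"translation":[-0.2,3,-0.2],"grip":4}]'; python3 track.py scene
```

```text
time: 10.85
ee_pos: [0.4865, 0.3954, 0.0797]
tcp_rot: [-179.9, -0.0, -175.5]
wrist_force: [-1.0, -5.0, -2.5]
opening: 0.009
grasp_force: 24.5
scene t 10.85 462 [0.1469 0.3056] tray 0.22625
t 10.9 tcp lane [0.3691 0.0006 0.0797] world [0.4865 0.3954 0.0797] yaw [-1.7989e+02 -5.0000e-02 -1.7551e+02] open 0.009 g 24.531552493572235 F [-0.5 -7.1 -2.3]
```

```bash
python3 -m jog '[{"rotation":[0,0,0],"translation":[0,0.5,0],"grip":4},{"rotation":[0,0,0],"translation":[-0.1,1,-0.1],"grip":4},{"rotation":[0,0,0],"translation":[-0.1,1.5,-0.1],"grip":4},{"rotation":[0,0,0],"translation":[-0.1,1.5,-0.1],"grip":4}]'; python3 track.py scene
```

```text
time: 11.3
ee_pos: [0.4865, 0.3955, 0.0796]
tcp_rot: [-179.7, -0.1, -175.6]
wrist_force: [-0.5, -14.8, 0.5]
opening: 0.0091
grasp_force: 24.9
scene t 11.3 451 [0.1473 0.3049] tray 0.2261
t 11.35 tcp lane [0.3691 0.0006 0.0796] world [0.4865 0.3955 0.0796] yaw [-1.7974e+02 -6.0000e-02 -1.7556e+02] open 0.0092 g 24.9191352725029 F [ -0.  -14.6   0.8]
```

```bash
python3 -m jog '[{"rotation":[0,0,0],"translation":[0,-1,0],"grip":4},{"rotation":[0,0,0],"translation":[0.1,-2,0],"grip":4},{"rotation":[0,0,0],"translation":[0.1,-2,0],"grip":10},{"rotation":[0,0,0],"translation":[0.1,-2,0],"grip":12},{"rotation":[0,0,0],"translation":[0.1,-2,0],"grip":18},{"rotation":[0,0,0],"translation":[0.1,-2,0],"grip":26},{"rotation":[0,0,0],"translation":[0.1,-2,0],"grip":34},{"rotation":[0,0,0],"translation":[0.1,-2,0],"grip":34}]' 20; python3 track.py scene
```

```text
time: 12.15
ee_pos: [0.4867, 0.3961, 0.08]
tcp_rot: [180.0, 0.0, -175.5]
wrist_force: [0.2, -0.3, 0.6]
opening: 0.0339
grasp_force: 0.0
scene t 12.15 439 [0.1472 0.307 ] tray 0.2271
t 12.2 tcp lane [3.697e-01 3.000e-04 8.000e-02] world [0.4867 0.3961 0.08  ] yaw [ 1.7999e+02  1.0000e-02 -1.7548e+02] open 0.0342 g 0.0 F [ 1.  -0.2 -0.5]
```

```bash
python3 -m jog '[{"rotation":[0,0,0],"translation":[0,0,10],"grip":34},{"rotation":[0,0,0],"translation":[0,0,30],"grip":34},{"rotation":[0,0,0],"translation":[0,0,55],"grip":34},{"rotation":[0,0,0],"translation":[0,10,85],"grip":34},{"rotation":[0,0,0],"translation":[0,30,115],"grip":34},{"rotation":[0,0,0],"translation":[-10,60,135],"grip":34},{"rotation":[0,0,0],"translation":[-20,80,140],"grip":34},{"rotation":[0,0,0],"translation":[-20,80,140],"grip":34},{"rotation":[0,0,0],"translation":[-20,80,140],"grip":34}]'; python3 track.py scene; python3 -c "
from track import *
c=cam('scene');cv2.imwrite('pics/s2.png',cv2.resize(c[0][100:300,140:500,::-1],(792,440)))
c=cam('top');Q=cloud(c);k=(abs(Q[:,0]+.36)<.025)&(abs(Q[:,1])<.025);print('knob top',np.percentile(Q[k,2],98))"
```

```text
time: 13.1
ee_pos: [0.4666, 0.4761, 0.2201]
tcp_rot: [-180.0, 0.0, -175.4]
wrist_force: [-0.1, -1.4, 0.2]
opening: 0.0338
grasp_force: 0.0
scene t 13.1 437 [0.1474 0.3048] tray 0.22610000000000002
t 13.15 tcp lane [0.4504 0.0142 0.2198] world [0.4668 0.4755 0.2198] yaw [-1.7997e+02 -1.0000e-02 -1.7548e+02] open 0.0342 g 0.0 F [-0.4  0.3 -0.2]
knob top 0.2570425265837834
```

View pics/s2.png

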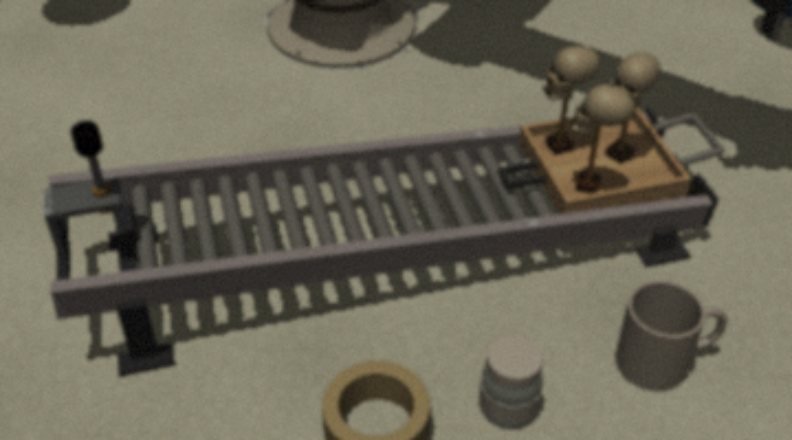

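The crop shows the tray against the buffers at about (690,180), with all three skulls upright. The pin is up at (87,138), the bystanders haven't moved and the arm is clear of everything.

```bash
python3 -c "
from workcell import bot; print(bot.job_done())"
```

```text
the job is handed in; nothing more can be done
None
```

The job is handed in at about 13 s of the 32 s limit: the pin was pulled and left up, and the tray was caught by its bar, stopped about 4 cm short, then eased against the buffers with all three skulls standing; I was not shown the verdict.

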